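# Slide a loaded carrier over the step onto the arbor press bed and home under the ram

### The job

Take the flat carrier plate by its upright fin and slide it, with the piston standing on it, from the loading ledge up over the step onto the press bed: tip its nose up just enough to clear the step, let the plate come to rest across it for a moment (tail still on the ledge, a good third of the plate over the bed) without ramming the step or lifting the tail clear. Then level it, lay it flat on the bed, draw it sideways against the low side fence before it reaches the back stop, then push it along the fence until you feel it meet the back stop's rigid pad (whose setting is not known) and hold a steady gentle push of about 10 N there for a second. Let go, leaving the plate flat and square against both fence and stop with the piston upright under the ram, and leave the other parts on the bench alone.

Things in the scene. Friction and masses are not known exactly. Their poses are not given: they have to be found in the camera images.
- press: Small green hand-cranked arbor press, steel bed; fixed. Origin on the worktop below the middle of the bed's front edge (the one facing the ledge); x points into the throat, the carrier's way in, y left of travel, z up. Bed: x 0 to 232 mm, y -70 to 70 mm, top at z = 50 mm. Carrier home: its x along the press's x, y = 0, nose on the stop. Over 35 N against step, fence or stop is ramming.
- bed_edge (a point): Middle of the bed's front top edge: the top of the step. Axes as the press.
- backstop: Back stop at the far end of the bed: fixed bracket (pose = the press's frame) with a screw-set steel pad, 32 mm wide, 15 mm tall. The pad's setting differs each time and is not in this pose: its face is anywhere from press x = 191 to 209 mm, rigid; find it by feel. A 7 mm sprung pin (under 1 N) stands 3 mm out of the pad; at home the plate keeps it pushed in.
- sidefence: Low dark steel fence on the left (+y) side of the bed, 10 mm tall, from x = 90 to 180 mm of the press; rigid, its pose is the press's own frame (origin and axes as press).
- fence_face (a point): Middle of the side fence's guiding face (looks along -y of the press), at press x = 135, y = 45 mm; 5 mm above the bed.
- ram_axis (a point): Point on the ram's axis at the bed's top, press x = 170 mm, y = 0. The polished ram is a 28 mm round bar, lower end 95 mm above the bed; the head above spans press x 150 to 310 mm, y -35 to 35 mm, from 170 mm above the bed up; column at x 235 to 310 mm; the ram's top and the crank handle reach 455 mm over the worktop. Axes as the press.
- ledge: Aluminium loading ledge on four feet, 250 x 150 x 10 mm, in front of the bed; fixed. Origin at the top surface, in the middle of the edge facing the press; it extends to -x, x points to the press. It lies 4 to 8 mm lower than the bed (the step differs each time) with a 4 to 12 mm gap before the bed edge.
- handle (a point): Centre of the carrier's upright fin, to be pinched across its y: 40 mm long (x), 12 thick (y), 50 tall; 35 mm above the plate's underside, 70 mm behind its middle. Axes are the carrier's: x to its nose, z up. Loose dark metal plate 180 x 90 x 10 mm with this fin, 0.34 to 0.5 kg; with the piston it balances 6 mm ahead of its middle: grip with 70 N or more or it swings nose down.
- nose (a point): Middle of the lower front edge of the carrier, 160 mm ahead of and 35 mm below the fin's centre (carrier axes).
- tail (a point): Middle of the lower rear edge of the carrier, 20 mm behind and 35 mm below the fin's centre.
- piston_mid (a point): Centre of the loose matte aluminium piston, 40 mm diameter, 50 mm tall, 0.13 kg, standing freely on the carrier 60 mm ahead of the plate's middle (130 mm ahead of the fin); z is its axis.
- bushing: Stainless guide bushing, 38 mm outer diameter, 32 mm tall, standing on the worktop; leave alone.
- plug_a: Yellow plastic end plug, 34 mm flange, 24 mm tall; leave alone.
- plug_b: Second yellow end plug; leave alone.
- spare_piston: Short spare piston, 50 mm diameter, with a stub, 60 mm tall, on the worktop; leave alone.
- drift: Brass drift, 16 mm diameter, 70 mm tall, standing on the worktop; leave alone.
- collar: Dark steel collar, 42 mm diameter, 12 mm tall, on the worktop; leave alone.

How it is judged:
By the outcome, as a careful person would: the job done as asked, in the order asked, and still so for the second after the job is handed in, with the robot touching nothing.
It also fails if it takes over 72 s, if anything falls off the work surface, if the arm or the gripper's body presses on something with over 40 N, if the wrist force passes 120 N, or if a joint passes its speed limit or range.

### The arm

A 6-joint arm with a two-finger parallel gripper is mounted at the origin on the work surface. World frame = base frame: x ahead of the robot, y to its left, z up, the work surface at z = 0. Lengths are in m, angles in rad, forces in N, time in s.
With the tool pointing down it reaches from about 0.25 to 0.775 m from the base axis. Payload 4 kg.
Tool frame: the origin (TCP) lies at the very end of the fingers, on their centre line; the grasp point (between the pads) lies grip_point_offset behind it (grip_point_offset is the distance from the TCP to the grasp point, in m); z points along the fingers, y is the direction in which the jaws open and shut (so a half turn about z gives the same grasp; the last joint's range is limited). The gripper opens to 85 mm and grips with 20 to 120 N. Pads are 22 mm wide; open, the fingers measure 114 mm over their backs; the gripper's body (76 mm by 85 mm) begins 54 mm behind the grasp point. The pads swing forward as they close: fully open they stand 13 mm farther back than shut.
Start: joints at [-1.412, 0.087, 1.371, -0, 1.684, -0.103], TCP at [0.142, -0.531, 0.205] pointing down, gripper open.
Joint ranges: [-3.1, 3.1], [-0.76, 2.03], [0.27, 2.55], [-1.08, 4.22], [0.17, 2.65], [-2.57, 2.57]. Speed limits (rad/s): [2.79, 2.79, 3.14, 3.14, 3.14, 3.14].

### API

Orientations are given as a rotation vector (axis times angle).
In Python, from station import * gives the robot as it stands. Calls block until the motion is done:
- move_ptp(position, orientation): joint-space move of the TCP to a pose.
- line_to(position, attitude=None, velocity=0.15): straight line of the TCP; attitude=None keeps the orientation; velocity is the mean speed in m/s.
- move_joints(angles): joint-space move.
- open_jaws() and gripper_close(): open the fingers fully, or close them until they stop; the grip force is fixed at half the most.
- wait(seconds).
- solve_ik(position, orientation): joint angles nearest the present ones, or None.
- camera(name): name is "scene" or "side" or "wrist"; returns the picture (384x512x3 uint8, red, green, blue); there is no depth.
- camera_model(name): a dict with "fx", "fy", "cx", "cy" (pixels), "k1" (the pictures are not rectified: a ray, as slopes to the right and down, at radius r is drawn at 1 + k1 r^2 times it, then the intrinsics apply), "world_to_cam" (4x4, takes a point from world to camera coordinates). Camera axes: x right, y down, z forward; pixel columns grow to the right and rows downward; lengths in m; the calibration is good to about 2 mm. A picture is of the moment at which its call begins: read the wrist's pose just before it. camera_model takes no time and is no camera call; for the wrist camera it gives the pose at the moment of the call.
A pose or a line that the arm cannot do raises MotionError and nothing moves.
- close_job(): hands the job in, once; it reports no verdict.
Readings, each from a call of its own:
- current_time_s(): time.
- current_qpos(): joint angles.
- current_qvel(): joint speeds.
- current_joint_torque(): joint torques, N m.
- current_tcp_pos(): TCP position.
- current_eef_rot(): TCP orientation.
- current_contact_force(): force on the tool from outside, world axes, zero at the start.
- current_moment(): the same for the moment, N m.
- current_grip_width(): opening from 0.0 (shut) to 1.0 (fully open).
Only numpy, scipy, OpenCV 4.12 (cv2) and the standard library are available. Lean on these libraries where they do the work, as an engineer would, in place of code of your own. Each camera call takes 0.05 s, during which the arm holds its last target. There are 200 camera calls.

## Working session

There is one attempt and no reset: what is moved stays moved. The work goes in short steps, each a Python script; the robot and the scene stay as the last script left them, time stands still between calls to the robot, and variables do not carry over. Pictures are saved under pics/ and viewed, about 8 in all and at most 12, crops included, and the job is handed in when it is done.

```bash
mkdir -p pics; ls; python3 - <<'E'
from station import *
import cv2,numpy as np
for n in("scene","side"):
    im=camera(n); cv2.imwrite(f"pics/{n}0.png",im[:,:,::-1]); m=camera_model(n); print(n,{k:np.round(v,4).tolist() for k,v in m.items()})
a=cv2.imread("pics/scene0.png");cv2.imwrite("pics/scene0b.png",cv2.resize(a,(800,600)))
a=cv2.imread("pics/side0.png");cv2.imwrite("pics/side0b.png",cv2.resize(a,(800,600)))
print(current_time_s(),current_tcp_pos(),current_eef_rot(),current_contact_force(),grip_point_offset)
E
```

```text
pics
scene {'fx': 456.9287, 'fy': 456.9287, 'cx': 254.6439, 'cy': 193.4839, 'k1': -0.0455, 'world_to_cam': [[-0.7814, 0.6239, 0.0126, 0.4666], [0.5074, 0.647, -0.5691, -0.247], [-0.3631, -0.4383, -0.8222, 1.1775], [0.0, 0.0, 0.0, 1.0]]}
side {'fx': 434.5242, 'fy': 434.5242, 'cx': 257.4895, 'cy': 190.8044, 'k1': -0.0035, 'world_to_cam': [[0.979, -0.2036, 0.013, -0.575], [-0.1421, -0.726, -0.6729, 0.1193], [0.1464, 0.6569, -0.7396, 0.8204], [0.0, 0.0, 0.0, 1.0]]}
0.1 [ 0.14225665 -0.530748    0.20362685] [-3.11265392e+00 -4.09827652e-01  1.12375729e-04] [ 0.02119224 -0.00513811 -0.54371956] 0.0187
```

View pics/scene0b.png

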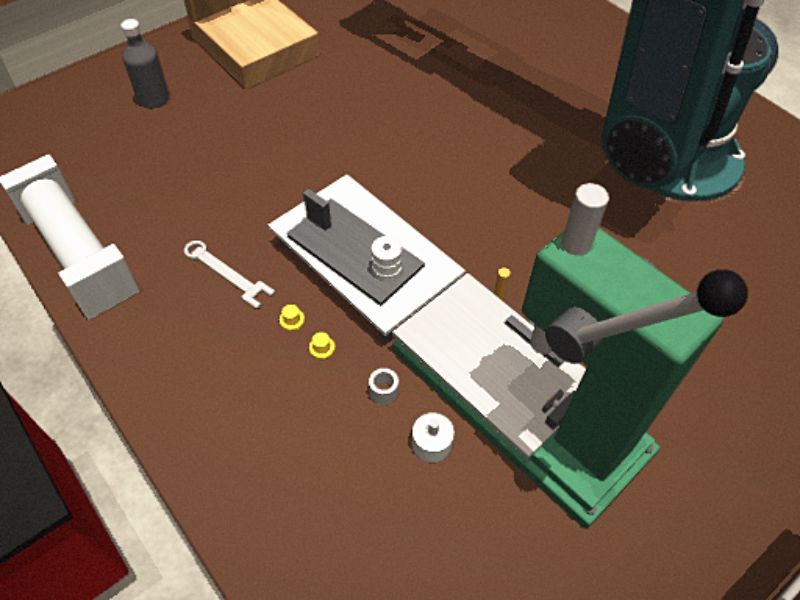

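View pics/side0b.png

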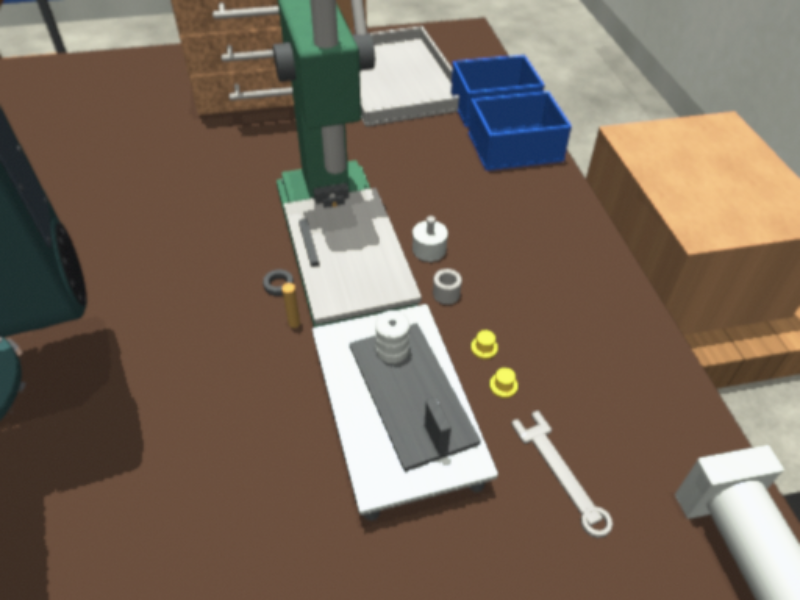

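The scene view shows the ledge with the plate near (355,250), its fin at (317,208) and the piston at (386,255). The bed's front edge runs (394,337)–(467,276). In the side view the bed's front edge runs (317,322)–(419,298) and the plate's corners are about (350,345), (415,325), (478,440) and (406,468). The plate is yawed a little relative to the ledge. Next I refine the edges and cast rays.

```bash
cat > h.py <<'E'
import numpy as np,cv2
from scipy.spatial.transform import Rotation as R
def rays(m,uv):
    K=np.array([[m["fx"],0,m["cx"]],[0,m["fy"],m["cy"]],[0,0,1]])
    p=cv2.undistortPoints(np.float64(uv).reshape(-1,1,2),K,np.array([m["k1"],0,0,0.]))[:,0]
    T=np.array(m["world_to_cam"]);d=np.c_[p,np.ones(len(p))]@T[:3,:3];o=-T[:3,:3].T@T[:3,3]
    return o,d/np.linalg.norm(d,axis=1)[:,None]
def plane(m,uv,z):
    o,d=rays(m,uv);return o+d*((z-o[2])/d[:,2])[:,None]
def tri(m1,a,m2,b):
    o1,d1=rays(m1,a);o2,d2=rays(m2,b);P=[];G=[]
    for u,v in zip(d1,d2):
        s=np.linalg.lstsq(np.c_[u,-v],o2-o1,rcond=None)[0];p,q=o1+u*s[0],o2+v*s[1]
        P.append((p+q)/2);G.append(np.linalg.norm(p-q))
    return np.array(P),np.array(G)
def project(m,P):
    K=np.array([[m["fx"],0,m["cx"]],[0,m["fy"],m["cy"]],[0,0,1]]);T=np.array(m["world_to_cam"])
    return cv2.projectPoints(np.float64(P).reshape(-1,1,3),cv2.Rodrigues(T[:3,:3])[0],T[:3,3],K,np.array([m["k1"],0,0,0.]))[0][:,0]
def edge(img,a,b,w=4):
    """strongest straight edge near segment a-b -> (point,dir)"""
    g=cv2.GaussianBlur(cv2.cvtColor(img,cv2.COLOR_BGR2GRAY),(0,0),.8).astype(np.float32);a,b=np.float64(a),np.float64(b)
    n=np.array([a[1]-b[1],b[0]-a[0]]);n/=np.linalg.norm(n);s=np.arange(-w,w+.1,.25);pts=[]
    for t in np.linspace(.12,.88,40):
        q=a+(b-a)*t+s[:,None]*n
        v=cv2.remap(g,q[:,0].astype(np.float32)[None],q[:,1].astype(np.float32)[None],cv2.INTER_LINEAR)[0]
        d=np.abs(np.gradient(v));pts.append(q[d.argmax()])
    vx,vy,x,y=cv2.fitLine(np.float32(pts),cv2.DIST_HUBER,0,.01,.01).ravel();return np.array([x,y]),np.array([vx,vy])
def inter(l1,l2):
    s=np.linalg.solve(np.c_[l1[1],-l2[1]],l2[0]-l1[0]);return l1[0]+l1[1]*s[0]
def quad(img,pts,w=4):
    n=len(pts);L=[edge(img,pts[i],pts[(i+1)%n],w) for i in range(n)]
    return np.array([inter(L[i-1],L[i]) for i in range(n)])
E
python3 - <<'E'
from station import *
from h import *
np.set_printoptions(precision=4,suppress=True)
ms,md=camera_model("scene"),camera_model("side");S=cv2.imread("pics/scene0.png");D=cv2.imread("pics/side0.png")
k=.64
def rep(name,a,b,w=4):
    qa=quad(S,np.array(a)*k,w);qb=quad(D,np.array(b)*k,w)
    P,G=tri(ms,qa,md,qb);print(name,"\n",np.c_[P,G*1e3],"\nsides",np.linalg.norm(P-np.roll(P,-1,0),axis=1)); 
    print(' px',(qa/k).round(0).tolist(),(qb/k).round(0).tolist());return P
# order: back-left, front-left, front-right, back-right (left of travel)
rep("ledge",[(348,176),(465,271),(387,331),(269,227)],[(362,508),(314,330),(428,306),(495,473)])
rep("plate",[(330,200),(424,262),(381,300),(289,237)],[(406,466),(350,345),(415,325),(478,440)])
qa=np.array([(467,276),(394,340)])*k;qb=np.array([(317,322),(419,298)])*k
P,G=tri(ms,qa,md,qb);print("bed front L,R",P,G)
# fin top ends, piston top
P,G=tri(ms,np.array([(303,192),(327,210),(388,242)])*k,md,np.array([(446,448),(426,405),(393,324)])*k);print("fin top tail/nose, piston top",P,G)
E
```

```text
ledge 
 [[ 0.4861 -0.2667  0.0414  1.4542]
 [ 0.466  -0.0131  0.039   2.4158]
 [ 0.6176 -0.0011  0.0389  1.8402]
 [ 0.6349 -0.2548  0.042   4.113 ]] 
sides [0.2544 0.1521 0.2543 0.1494]
 px [[346.0, 173.0], [468.0, 272.0], [386.0, 336.0], [269.0, 223.0]] [[359.0, 512.0], [311.0, 327.0], [426.0, 303.0], [498.0, 475.0]]
plate 
 [[ 0.5377 -0.2345  0.0466  3.1037]
 [ 0.5059 -0.0519  0.0518  0.438 ]
 [ 0.5978 -0.0442  0.0385  8.5026]
 [ 0.6296 -0.2193  0.0483  1.6749]] 
sides [0.1854 0.0932 0.1782 0.0931]
 px [[331.0, 198.0], [427.0, 263.0], [380.0, 306.0], [283.0, 234.0]] [[404.0, 472.0], [346.0, 340.0], [421.0, 331.0], [482.0, 443.0]]
bed front L,R [[ 0.4736 -0.0074  0.0417]
 [ 0.6116  0.0099  0.0375]] [0.0042 0.0007]
fin top tail/nose, piston top [[ 0.5809 -0.2373  0.0858]
 [ 0.5737 -0.1859  0.0888]
 [ 0.555  -0.0806  0.1049]] [0.0022 0.0013 0.0069]
```

```bash
python3 - <<'E'
from station import *
from h import *
move_ptp(np.array([0.548,-0.07,0.33]),att(np.deg2rad(94.5)))
import json
m=camera_model("wrist");im=camera("wrist")
json.dump({k:np.array(v).tolist() for k,v in m.items()},open("w1.json","w"))
b=im[:,:,::-1];cv2.imwrite("pics/w1.png",b);cv2.imwrite("pics/w1b.png",cv2.resize(b,(800,600)));print(current_time_s(),current_contact_force(),current_tcp_pos())
E
```

```text
2.3917 [ 0.97064737 -0.53712486  0.14874515] [ 0.54781782 -0.07095828  0.32963984]
```

View pics/w1b.png

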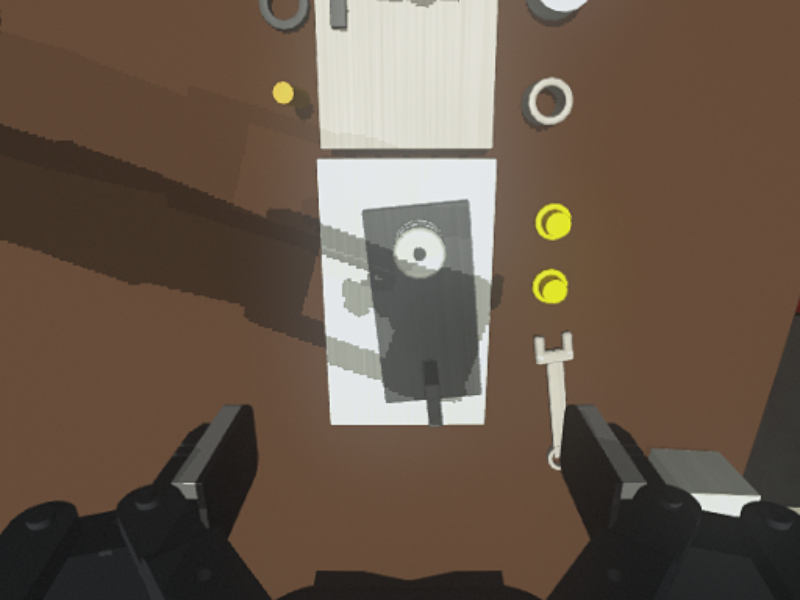

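The wrist view shows the bed's front edge at (321,149)–(492,149) and the ledge's front edge at (317,159)–(496,159). The plate's corners are (363,211), (468,200), (481,393) and (386,403), the fence's near end is at about (338,27), and the piston's top is at (419,250).

```bash
python3 - <<'E'
from h import *
import json
np.set_printoptions(precision=4,suppress=True)
m=json.load(open("w1.json"));I=cv2.imread("pics/w1.png");k=.64
def rep(n,pts,z,w=2.5):
    q=quad(I,np.array(pts)*k,w);P=plane(m,q,z);d=np.roll(P,-1,0)-P
    print(n,(q/k).round(1).tolist(),"\n",P[:,:2],"sides",np.linalg.norm(d,axis=1),"dirs",np.rad2deg(np.arctan2(d[:,1],d[:,0])));return P
L=rep("ledge BL FL FR BR",[(332,425),(317,159),(496,159),(485,425)],.044)
P=rep("plate",[(386,403),(363,211),(468,200),(481,393)],.054)
bl=edge(I,np.array((321,149))*k,np.array((492,149))*k,2.5)
l=edge(I,np.array((317,20))*k,np.array((321,149))*k,2.5);r=edge(I,np.array((497,20))*k,np.array((492,149))*k,2.5)
c=np.array([inter(l,bl),inter(r,bl)]);B=plane(m,c,.05);print("bed",c/k,B,np.linalg.norm(B[0]-B[1]),np.rad2deg(np.arctan2(*(B[1]-B[0])[[1,0]]))+90)
s=plane(m,[np.array(l[0])-20*l[1],l[0]+20*l[1],np.array(r[0])-20*r[1],r[0]+20*r[1]],.05)
print("side dirs",[np.rad2deg(np.arctan2(*(s[i+1]-s[i])[[1,0]])) for i in(0,2)])
e=B.mean(0);t=np.deg2rad(94.5);ex=np.array([np.cos(t),np.sin(t)]);ey=np.array([-ex[1],ex[0]])
f=lambda p:((p[:,:2]-e[:2])@np.c_[ex,ey])*1e3
print("press frame: ledge",f(L),"plate",f(P),"fence near end R,L",f(plane(m,np.array([(347,27),(331,28)])*k,.06)),"piston top",f(plane(m,np.array([(419,249)])*k,.104)))
E
```

```text
ledge BL FL FR BR [[329.5, 424.6000061035156], [316.0, 158.3000030517578], [496.79998779296875, 155.8000030517578], [483.79998779296875, 424.6000061035156]] 
 [[ 0.4868 -0.2663]
 [ 0.4677 -0.0172]
 [ 0.6167 -0.0037]
 [ 0.6362 -0.2548]] sides [0.2499 0.1496 0.2519 0.1499] dirs [  94.3869    5.1867  -85.5497 -175.5811]
plate [[385.0, 402.20001220703125], [360.6000061035156, 208.89999389648438], [468.6000061035156, 198.10000610351562], [481.0, 395.0]] 
 [[ 0.5391 -0.2322]
 [ 0.5075 -0.0549]
 [ 0.596  -0.0391]
 [ 0.6278 -0.218 ]] sides [0.1802 0.0899 0.1818 0.0898] dirs [ 100.1066   10.1358  -79.9291 -170.8892]
bed [[319.2905 147.4375]
 [490.8768 147.4375]] [[ 0.4711 -0.0081  0.05  ]
 [ 0.6101  0.0026  0.05  ]] 0.13941323776531564 94.40806098144536
side dirs [np.float64(-86.20585557874152), np.float64(93.94397531835564)]
press frame: ledge [[-258.5708   74.3056]
 [  -8.7054   73.8123]
 [  -6.9121  -75.809 ]
 [-258.7831  -75.5906]] plate [[-228.6668   19.484 ]
 [ -49.3697   37.0851]
 [ -40.542   -52.371 ]
 [-221.4487  -70.0162]] fence near end R,L [[88.3609 43.3345]
 [87.7778 55.4101]] piston top [[-72.7536 -10.5621]]
```

```bash
cat >> h.py <<'E'
# press frame and grasp geometry
E0=np.array([0.5408,-0.0035,0.0]);YP=np.deg2rad(94.4);ZL=0.044;TP=np.deg2rad(10);DX=0.009;DZ=0.002;GO=0.0187
def RP(yaw,pitch):return R.from_euler('ZY',[yaw,-pitch])
def tcp(nose,y,z,dyaw=0.,pitch=0.,pivot=None,worldyaw=YP):
    """TCP pose for the plate: nose x / lateral y (press frame, m) of the level plate, underside height z, yaw off press,
    nose-up pitch about the tail's lower edge"""
    yaw=worldyaw+dyaw;c,s=np.cos(worldyaw),np.sin(worldyaw)
    # tail point: 180 mm behind nose
    p=np.array([nose-.18*np.cos(dyaw),y-.18*np.sin(dyaw)])
    tail=E0+[c*p[0]-s*p[1],s*p[0]+c*p[1],z]
    g=tail+RP(yaw,pitch).apply([.02+DX,0,.035+DZ])
    rot=att(yaw,pitch+TP);zt=R.from_rotvec(rot).apply([0,0,1])
    return g+GO*zt,rot
E
python3 - <<'E'
from station import *
from h import *
np.set_printoptions(precision=4,suppress=True)
# plate centre (0.5676,-0.1361), yaw 100.05 deg -> nose in press frame
y=np.deg2rad(100.05);n=np.array([0.5676,-0.1361])+.09*np.array([np.cos(y),np.sin(y)])-E0[:2]
c,s=np.cos(YP),np.sin(YP);n=np.array([c*n[0]+s*n[1],-s*n[0]+c*n[1]]);dy=y-YP;print("nose press",n,np.rad2deg(dy))
print("pitch sign check", RP(YP,.1).apply([1,0,0]), R.from_rotvec(att(YP,.1)).apply([1,0,0]))
p,r=tcp(n[0],n[1],ZL,dy);zt=R.from_rotvec(r).apply([0,0,1]);print(p,[None if solve_ik(p-d*zt,r) is None else 1 for d in(0,.1)])
for a in [(-.02,-.008,.044,0,0),(.07,-.008,.044,0,.075),(.16,-.008,.05,0,0),(.2,0,.05,0,0)]: print(solve_ik(*tcp(*a)))
move_ptp(p-.1*zt,r)
line_to(p,r,.12)
f0=current_contact_force();m0=current_moment();print(f0,m0)
gripper_close();wait(.2)
print(current_grip_width(),current_contact_force()-f0,current_moment()-m0,current_tcp_pos()-p,current_time_s())
np.save("st.npy",np.r_[n,dy]);np.save("f0.npy",np.r_[f0,m0])
m=camera_model("side");im=camera("side")[:,:,::-1];u=project(m,[p])[0].astype(int)
a=im[max(0,u[1]-95):u[1]+70,max(0,u[0]-110):u[0]+110];cv2.imwrite("pics/g.png",cv2.resize(a,None,fx=3,fy=3))
E
```

```text
nose press [-0.0447 -0.0077] 5.649999999999992
pitch sign check [-0.0763  0.9921  0.0998] [-0.0763  0.9921  0.0998]
[ 0.5777 -0.193   0.0626] [1, 1]
[-0.4799  0.293   1.4268  0.1482  1.5152 -0.5719]
[-0.3881  0.2421  1.4971  0.2229  1.5175 -0.4897]
[-0.1951  0.1684  1.5657  0.1692  1.4565 -0.2954]
[-0.1273  0.1399  1.5983  0.1723  1.4411 -0.2297]
[-0.0462 -0.4961 -0.3062] [-0.0825 -0.0445  0.0212]
0.11741589423476556 [-0.6223 -0.9622  3.0108] [-0.0753  0.2458  0.1929] [-0.     -0.0002  0.0003] 5.15
```

View pics/g.png

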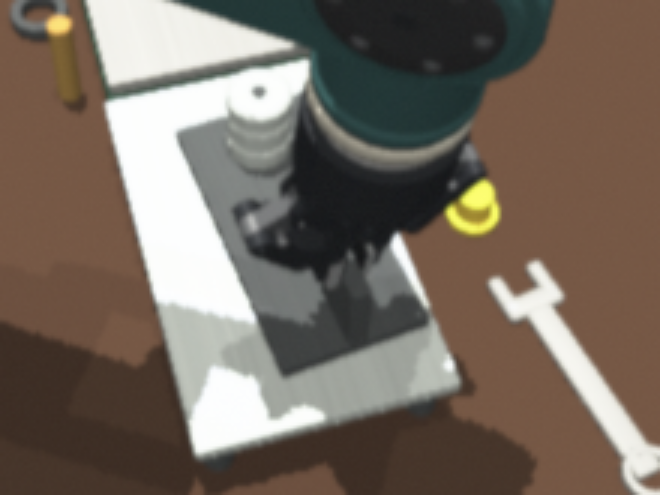

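The crop shows the jaws closed on the fin at about (345,290), the plate still flat and the piston upright. Next I align the plate on the ledge and start tipping it.

```bash
cat > mv.py <<'E'
from station import *
from h import *
np.set_printoptions(precision=2,suppress=True)
F0=np.load("f0.npy") if __import__("os").path.exists("f0.npy") else np.zeros(6)
def fp():
    """force and moment about the grasp point, in press axes (x travel, y left, z up)"""
    f=current_contact_force()-F0[:3];m=current_moment()-F0[3:]
    M=R.from_euler('z',-YP);return M.apply(f),M.apply(m)
def go(nose,y,z,dyaw=0.,pitch=0.,v=.06,settle=.0,n=1,log=True):
    p,r=tcp(nose,y,z,dyaw,pitch);line_to(p,r,v)
    if settle: wait(settle)
    f,m=fp()
    if log: print(f"n{nose*1e3:.1f} y{y*1e3:.1f} z{z*1e3:.2f} yaw{np.rad2deg(dyaw):.1f} p{np.rad2deg(pitch):.2f} F",f,"M",m,f"t{current_time_s():.2f}")
    return f,m
E
python3 - <<'E'
from mv import *
n0,y0,dy=np.load("st.npy")
# rotate and slide on the ledge, flat
for t in (.25,.5,.75,1): go(n0+(-.022-n0)*t,y0+(-.007-y0)*t,ZL+.0003,dy*(1-t),0,.05)
wait(.2);print(fp())
for d in (1,2,3,4.2): go(-.022,-.007,ZL+.0003,0,np.deg2rad(d),.02,.05)
wait(.2);print(fp(),current_grip_width())
m=camera_model("side");im=camera("side")[:,:,::-1];im2=camera("scene")[:,:,::-1]
cv2.imwrite("pics/tip_side.png",im);cv2.imwrite("pics/tip_scene.png",im2)
a=cv2.resize(im[170:340,170:340],(510,510));s=cv2.resize(im2[80:230,150:330],(612,510))
cv2.imwrite("pics/tip.png",cv2.resize(np.hstack([a[:,:],s]),(800,364)))
E
```

```text
n-39.0 y-7.5 z44.30 yaw4.2 p0.00 F [-0.84 -0.11  2.02] M [ 0.11  0.09 -0.17] t5.48
n-33.4 y-7.3 z44.30 yaw2.8 p0.00 F [ 0.41 -0.25  1.48] M [ 0.02  0.05 -0.19] t5.77
n-27.7 y-7.2 z44.30 yaw1.4 p0.00 F [0.46 0.51 1.75] M [ 0.11 -0.03 -0.12] t6.05
n-22.0 y-7.0 z44.30 yaw0.0 p0.00 F [ 1.34 -0.21  1.63] M [ 0.09  0.01 -0.22] t6.33
(array([1.52, 1.79, 2.31]), array([ 0.25, -0.18, -0.09]))
n-22.0 y-7.0 z44.30 yaw0.0 p1.00 F [ 2.76  0.19 -0.06] M [ 0.01 -0.03 -0.02] t6.83
n-22.0 y-7.0 z44.30 yaw0.0 p2.00 F [ 0.6  -0.3  -2.31] M [-0.01  0.36  0.02] t7.13
n-22.0 y-7.0 z44.30 yaw0.0 p3.00 F [ 0.89 -0.5  -2.49] M [ 0.03  0.58 -0.02] t7.43
n-22.0 y-7.0 z44.30 yaw0.0 p4.20 F [ 0.4   0.03 -3.13] M [ 0.02  0.63 -0.  ] t7.73
(array([ 0.76, -0.02, -4.07]), array([ 0.08,  0.71, -0.02])) 0.11590847288338348
```

View pics/tip.png

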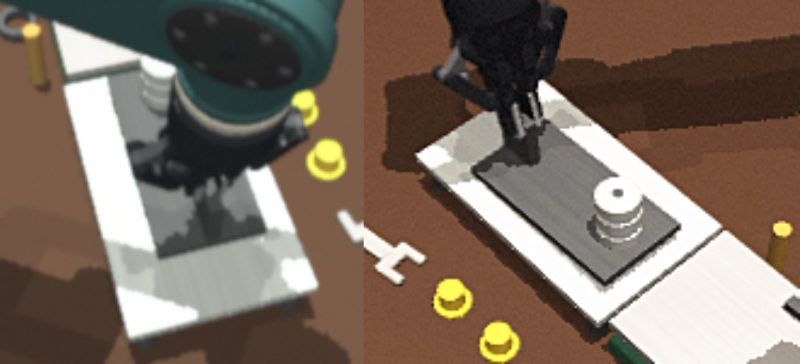

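```bash
python3 - <<'E'
from mv import *
S=cv2.imread("pics/tip_scene.png");ms=camera_model("scene")
# refine nose top edge and right top edge
nl,nr,tr=(280.8,174.5),(249.8,193.4),(195,151)
A=edge(S,nl,nr,2);B=edge(S,nr,tr,2);print("nose-right seen",inter(A,B))
for d in (0,1,2,3,4.2):
    Rp=RP(YP,np.deg2rad(d));tail=E0+R.from_euler('z',YP).apply([-.022-.18,-.007,ZL])
    P=[tail+Rp.apply(q) for q in ([.18,-.045,.01],[.18,.045,.01],[0,-.045,.01])];print(d,project(ms,P).round(1).tolist())
E
```

```text
nose-right seen [251.23 195.78]
0 [[249.4, 198.4], [280.9, 174.5], [193.8, 148.3]]
1 [[249.4, 197.5], [280.9, 173.5], [193.8, 148.2]]
2 [[249.3, 196.5], [280.9, 172.6], [193.7, 148.2]]
3 [[249.2, 195.6], [280.9, 171.6], [193.7, 148.1]]
4.2 [[249.1, 194.4], [280.8, 170.3], [193.6, 148.1]]
```

```bash
python3 - <<'E'
from mv import *
m=camera_model("wrist");I=camera("wrist")[:,:,::-1].copy();cv2.imwrite("pics/w2.png",I)
I=cv2.resize(I,None,fx=1.5,fy=1.5)
for d,c in ((0,(0,0,255)),(2.1,(0,255,255)),(4.2,(0,255,0))):
    Rp=RP(YP,np.deg2rad(d));tail=E0+R.from_euler('z',YP).apply([-.022-.18,-.007,ZL])
    P=[tail+Rp.apply(q) for q in ([.18,-.045,.01],[.18,.045,.01],[.0,.045,.01],[0,-.045,.01])];u=(project(m,P)*1.5);print(d,u.round(0).tolist())
    cv2.polylines(I,[u[:2].astype(np.int32)],False,c,1)
cv2.imwrite("pics/w2b.png",I);print(fp())
E
```

```text
0 [[510.0, -42.0], [272.0, -42.0], [276.0, 430.0], [506.0, 430.0]]
2.1 [[514.0, -51.0], [267.0, -51.0], [276.0, 431.0], [506.0, 431.0]]
4.2 [[519.0, -59.0], [263.0, -60.0], [276.0, 431.0], [506.0, 432.0]]
(array([ 0.1 , -0.64, -4.97]), array([ 0.13,  0.69, -0.05]))
```

View pics/w2b.png

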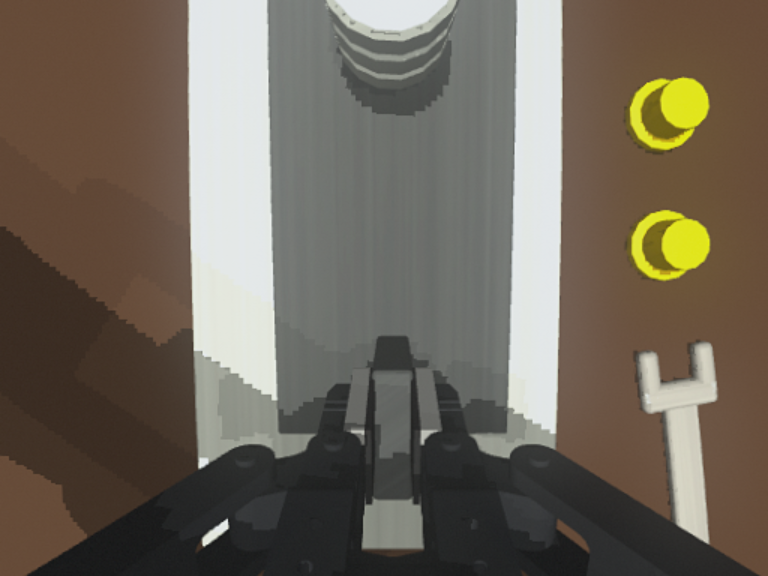

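The overlay shows the plate's side edges at (268,0) and (518,0). That is 250 px wide, which matches about 3.5–4° nose-up, so there is no real slip. The tail edge sits at row 433 against 431 predicted, and the piston is upright on the plate. I reseat the tail lightly and advance.

```bash
cat >> mv.py <<'E'
def pitch_seen():
    m=camera_model("wrist");I=camera("wrist")[:,:,::-1];pts=[]
    rows=[]
    for y0,y1 in ((5,100),(110,215)):
        l=edge(I,(178.5+(y0)*.02,y0),(178.5+y1*.02,y1),5);r=edge(I,(345.5-y0*.02,y0),(345.5-y1*.02,y1),5);ym=(y0+y1)/2
        at=lambda L:L[0]+L[1]*(ym-L[0][1])/L[1][1]
        o,d=rays(m,[at(l),at(r)]);pts.append(o+d.mean(0)*.09/np.linalg.norm(d[0]-d[1]))
    v=pts[0]-pts[1];return np.rad2deg(np.arctan2(v[2],np.hypot(v[0],v[1])))
E
python3 - <<'E'
from mv import *
dz=.0003
print("seen",pitch_seen(),fp())
P=np.deg2rad(4.6);go(-.022,-.007,ZL+dz,0,P,.02,.15)
while dz>-.0012:
    f,m=go(-.022,-.007,ZL+dz,0,P,.01,.15)
    if f[2]>-3: break
    dz-=.0003
print("dz",dz,"seen",pitch_seen())
np.save("dz.npy",dz)
E
```

```text
seen 3.4111792664562195 (array([ 0.01,  0.15, -5.91]), array([ 0.07,  0.68, -0.02]))
n-22.0 y-7.0 z44.30 yaw0.0 p4.60 F [-0.25  0.32 -5.38] M [0.07 0.67 0.01] t8.53
n-22.0 y-7.0 z44.30 yaw0.0 p4.60 F [ 0.58  0.29 -5.03] M [-0.02  0.62 -0.03] t8.93
n-22.0 y-7.0 z44.00 yaw0.0 p4.60 F [ 0.49 -0.78 -5.18] M [-0.01  0.66 -0.02] t9.33
n-22.0 y-7.0 z43.70 yaw0.0 p4.60 F [ 0.21  0.24 -3.2 ] M [0.14 0.51 0.01] t9.73
n-22.0 y-7.0 z43.40 yaw0.0 p4.60 F [1.52 0.65 0.63] M [ 0.32  0.4  -0.03] t10.13
dz -0.0006 seen 3.7537141892011645
```

```bash
python3 - <<'E'
from mv import *
dz=-.00035;P=np.deg2rad(4.6)
for x in np.r_[-.022,-.012,-.004,.004,.012,.022,.034,.046,.058,.070]:
    f,m=go(x,-.007,ZL+dz,0,P,.06,.05)
    if np.hypot(*f[:2])>8 : print("STOP");break
    if f[2]>-1.5: dz+=.00015
    if f[2]<-4.6: dz-=.00015
wait(.2);print(fp(),"seen",pitch_seen(),dz)
np.save("dz.npy",dz)
E
```

```text
n-22.0 y-7.0 z43.65 yaw0.0 p4.60 F [2.19 1.58 0.33] M [ 0.26  0.25 -0.03] t10.48
n-12.0 y-7.0 z43.80 yaw0.0 p4.60 F [ 1.57 -0.8  -2.25] M [-0.05  0.3  -0.02] t10.85
n-4.0 y-7.0 z43.80 yaw0.0 p4.60 F [ 2.29  0.06 -2.61] M [ 0.04  0.38 -0.07] t11.18
n4.0 y-7.0 z43.80 yaw0.0 p4.60 F [-1.75 -0.15 -5.16] M [ 0.01  1.35 -0.02] t11.52
n12.0 y-7.0 z43.65 yaw0.0 p4.60 F [-17.58   2.74  -0.39] M [0.61 3.4  0.41] t11.85
STOP
(array([-17.29,   2.24,   0.21]), array([0.58, 3.31, 0.37])) seen 1.0881213161933543 -0.00035
```

```bash
python3 - <<'E'
from mv import *
P=np.deg2rad(4.6)
go(-.004,-.007,ZL-.0002,0,P,.05,.1)
go(-.018,-.007,ZL-.0002,0,P,.05,.2);print("seen",pitch_seen(),current_grip_width())
m=camera_model("wrist");cv2.imwrite("pics/w3w.png",camera("wrist")[:,:,::-1])
im=camera("scene")[:,:,::-1];cv2.imwrite("pics/w3s.png",im);s=camera("side")[:,:,::-1];cv2.imwrite("pics/w3d.png",s)
a=cv2.resize(im[100:230,170:330],None,fx=2.5,fy=2.5,interpolation=2);b=cv2.resize(s[165:295,190:310],None,fx=2.5,fy=2.5,interpolation=2);cv2.imwrite("pics/w3.png",np.hstack([a,b]))
E
```

```text
n-4.0 y-7.0 z43.80 yaw0.0 p4.60 F [ 0.64 -0.1  -5.3 ] M [ 0.02  0.66 -0.06] t12.67
n-18.0 y-7.0 z43.80 yaw0.0 p4.60 F [ 0.89  0.17 -5.3 ] M [ 0.07  0.6  -0.05] t13.30
seen 1.1852064923618817 0.11920640253304127
```

View pics/w3.png

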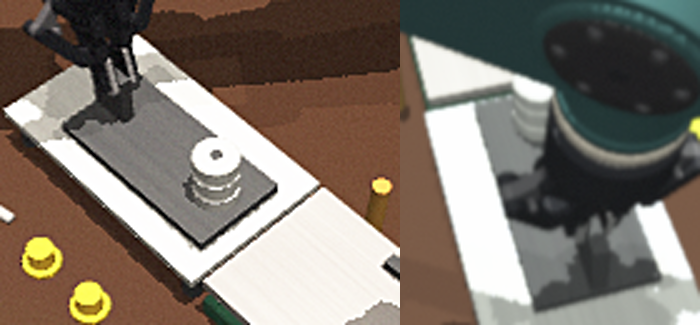

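The scene crop shows the plate back on the ledge with its nose short of the bed and the piston still standing. The contact peaked near 17 N, well under the ramming limit. Next I check whether the plate is creeping in the grip.

```bash
python3 - <<'E'
from mv import *
for i in range(3): print(current_time_s(),"seen",pitch_seen(),fp()); wait(.4)
# tip back until nose rests: find flat reference
for d in (3.4,2.4,1.4,.4):
    go(-.018,-.007,ZL+.0002,0,np.deg2rad(d),.03,.15);print("seen",pitch_seen())
E
```

```text
13.5 seen 1.2079439480170608 (array([ 0.5 ,  0.21, -4.95]), array([ 0.08,  0.66, -0.04]))
13.95 seen 1.2009978398343446 (array([ 0.01, -0.5 , -4.63]), array([0.04, 0.63, 0.01]))
14.4 seen 1.2049775287921034 (array([ 0.85,  1.09, -6.27]), array([-0.02,  0.64, -0.  ]))
n-18.0 y-7.0 z44.20 yaw0.0 p3.40 F [ 0.47 -1.27 -5.64] M [ 0.01  0.62 -0.02] t15.25
seen 0.3360129928559835
n-18.0 y-7.0 z44.20 yaw0.0 p2.40 F [ 0.67 -0.37 -3.86] M [-0.07  0.29 -0.06] t15.70
seen 0.1305034156091188
n-18.0 y-7.0 z44.20 yaw0.0 p1.40 F [-1.93  0.53  0.07] M [-0.02 -0.03 -0.01] t16.15
seen -0.5111077796082162
n-18.0 y-7.0 z44.20 yaw0.0 p0.40 F [-1.86 -0.92  1.69] M [-0.04  0.1  -0.07] t16.60
seen -0.10604070627453929
```

The flat reference reads about 0°, so the plate had slipped in the grip when the tail was pressed too hard on the ledge. I regrasp it flat and tip again with only light tail contact, under force control.

```bash
cat >> mv.py <<'E'
def fz(n=6):
    a=[]
    for _ in range(n): a.append(fp()[0]);wait(.02)
    return np.mean(a,0)
E
python3 - <<'E'
from mv import *
go(-.018,-.007,ZL,0,0,.03,.1);open_jaws();wait(.2);print(fp());gripper_close();wait(.2);print("regrip",fp())
z=ZL+.0003
for d in (1.5,3,4.5,5.2): go(-.018,-.007,z,0,np.deg2rad(d),.025,.05,log=d>4)
f=fz();print("f",f,"seen",pitch_seen())
for i in range(6):
    if f[2]>-5.0: break
    z-=.00012;go(-.018,-.007,z,0,np.deg2rad(5.2),.01,.05,log=False);f=fz();print(z,f)
print("seen",pitch_seen(),current_time_s());np.save("dz.npy",z-ZL)
E
```

```text
n-18.0 y-7.0 z44.00 yaw0.0 p0.00 F [-4.41 -0.29  4.29] M [ 0.04  0.12 -0.14] t17.00
(array([ 0.57, -0.45,  1.2 ]), array([ 0.  , -0.  , -0.04]))
regrip (array([-1.01, -0.22,  1.59]), array([-0.02, -0.05,  0.01]))
n-18.0 y-7.0 z44.30 yaw0.0 p4.50 F [ 0.2   0.19 -2.79] M [ 0.09  0.57 -0.02] t19.68
n-18.0 y-7.0 z44.30 yaw0.0 p5.20 F [ 0.36  0.36 -3.77] M [ 0.02  0.59 -0.01] t19.98
f [ 0.74 -0.06 -4.23] seen 4.189386354827267
seen 4.30894946506705 20.1833
```

```bash
python3 - <<'E'
from mv import *
z=ZL+float(np.load("dz.npy"));P=np.deg2rad(5.2);x=-.018
while x<.0695:
    x+=.008;go(x,-.007,z,0,P,.05,0,log=False);f=fz(3);m=fp()[1]
    s=pitch_seen() if x<.035 else 0
    print(f"x{x*1e3:.0f} z{z*1e3:.2f}",f,m[1],f"seen {s:.2f}")
    if f[0]<-4 or (x<0 and s<3): print("STOP");break
    if f[2]>-3.2: z+=.0001
    if f[2]<-5.0: z-=.0001
print(current_time_s());np.save("dz.npy",z-ZL)
E
```

```text
x-10 z44.30 [ 0.44 -0.67 -4.94] 0.6899505223187407 seen 4.29
x-2 z44.30 [ 0.45 -0.09 -4.96] 0.6884023010347022 seen 4.20
x6 z44.30 [ 0.55  0.11 -5.01] 0.6544999300991734 seen 4.31
x14 z44.20 [ 0.47 -0.16 -4.68] 0.6052742188193442 seen 4.06
x22 z44.20 [ 0.39  0.28 -4.78] 0.6586754679693394 seen 4.00
x30 z44.20 [-0.43 -0.55 -5.06] 0.6727763927206444 seen 4.08
x38 z44.10 [ 0.03  0.4  -4.93] 0.6849700488668483 seen 0.00
x46 z44.10 [ 0.71  0.16 -5.06] 0.684026524732738 seen 0.00
x54 z44.00 [-0.    0.18 -4.25] 0.6665993515272863 seen 0.00
x62 z44.00 [ 0.59 -0.51 -4.97] 0.6847300773915002 seen 0.00
x70 z44.00 [ 1.    0.29 -4.74] 0.6229263209080861 seen 0.00
24.425
```

```bash
python3 - <<'E'
from mv import *
z=ZL+float(np.load("dz.npy"));d=5.2
go(.075,-.007,z,0,np.deg2rad(d),.05,0);base=fp()[1][1]
for i in range(12):
    d-=.35;go(.075,-.007,z,0,np.deg2rad(d),.02,0,log=False);f=fz(4);m=fp()[1];print(f"d{d:.2f} z{z*1e3:.2f}",f,m[1])
    if f[2]>-2.6 or m[1]<.2: break
# settle tail down too
for i in range(4):
    f=fz(5)
    if f[2]>-1.5: break
    z-=.00015;go(.075,-.007,z,0,np.deg2rad(d),.01,0,log=False);print(f"z{z*1e3:.2f}",fz(5),fp()[1][1])
print(current_time_s());np.save("dz.npy",[z-ZL,d])
for n in("side","scene","wrist"): cv2.imwrite(f"pics/r_{n}.png",camera(n)[:,:,::-1])
im=cv2.imread("pics/r_scene.png");s=cv2.imread("pics/r_side.png")
cv2.imwrite("pics/r.png",np.hstack([cv2.resize(im[100:230,170:330],None,fx=2.5,fy=2.5,interpolation=2),cv2.resize(s[125:255,180:300],None,fx=2.5,fy=2.5,interpolation=2)]))
E
```

```text
n75.0 y-7.0 z44.00 yaw0.0 p5.20 F [ 0.52 -0.32 -5.34] M [ 0.06  0.59 -0.01] t24.68
d4.85 z44.00 [ 0.85 -0.33 -4.39] 0.6170609238458888
d4.50 z44.00 [ 0.32 -0.57 -4.72] 0.5922076334400135
d4.15 z44.00 [-1.15 -0.3  -2.34] 0.5521368370892368
z43.85 [-1.77  0.14 -1.21] 0.64321570103374
26.125
```

View pics/r.png

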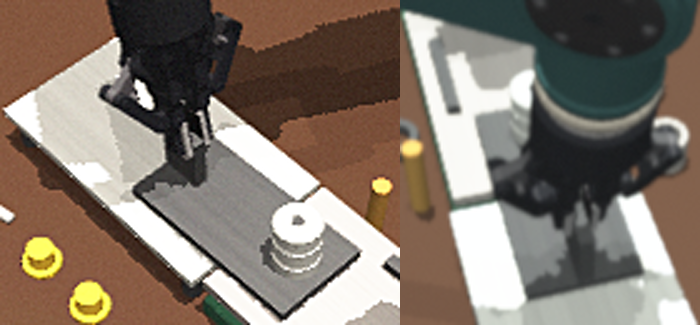

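The crops show the plate bridging the step with its nose well over the bed and its tail on the ledge. The piston is upright at (297,235). I let it rest a moment, then level it and carry it on.

```bash
python3 - <<'E'
from mv import *
a,d=np.load("dz.npy");z=ZL+a-.00015
go(.075,-.007,z,0,np.deg2rad(d),.01,.9);print("rest",fz(5),pitch_seen())
z0=z;d0=d
for t in np.linspace(0,1,7)[1:]:
    z=z0+.0004+(.0507-z0)*t;d=d0+(1.0-d0)*t
    f,m=go(.075,-.007,z,0,np.deg2rad(d),.03,.05)
print("level?",pitch_seen())
for x in (.095,.115,.135,.155):
    f,m=go(x,-.007,z,0,np.deg2rad(d),.06,.05)
    if f[0]<-6 or abs(f[1])>6: print("STOP");break
print("level?",pitch_seen(),current_time_s());np.save("dz.npy",[z,d,x])
E
```

```text
n75.0 y-7.0 z43.70 yaw0.0 p4.15 F [-4.54  1.78  4.9 ] M [0.23 0.75 0.07] t27.43
rest [-4.29  1.14  5.28] 3.8725440290116735
n75.0 y-7.0 z45.27 yaw0.0 p3.63 F [-2.25 -0.86  0.99] M [-0.14  0.47 -0.05] t27.86
n75.0 y-7.0 z46.43 yaw0.0 p3.10 F [ 0.18 -1.18 -1.47] M [-0.28  0.29 -0.15] t28.16
n75.0 y-7.0 z47.60 yaw0.0 p2.58 F [ 1.57 -0.1  -2.92] M [-0.08  0.19 -0.07] t28.46
n75.0 y-7.0 z48.77 yaw0.0 p2.05 F [ 1.08 -0.95 -3.72] M [ 0.07  0.28 -0.02] t28.76
n75.0 y-7.0 z49.93 yaw0.0 p1.53 F [ 0.58  0.22 -4.99] M [ 0.02  0.55 -0.05] t29.06
n75.0 y-7.0 z51.10 yaw0.0 p1.00 F [ 0.55 -0.71 -4.7 ] M [ 0.03  0.55 -0.04] t29.36
level? 0.2345611112033117
n95.0 y-7.0 z51.10 yaw0.0 p1.00 F [ 0.9   0.28 -4.95] M [ 0.04  0.6  -0.05] t29.94
n115.0 y-7.0 z51.10 yaw0.0 p1.00 F [-0.27 -1.19 -5.31] M [-0.02  0.51 -0.01] t30.48
n135.0 y-7.0 z51.10 yaw0.0 p1.00 F [ 0.21 -0.38 -5.06] M [ 0.01  0.58 -0.02] t31.01
n155.0 y-7.0 z51.10 yaw0.0 p1.00 F [ 1.14  0.61 -4.62] M [ 0.06  0.58 -0.04] t31.54
level? 0.0360584677395928 31.5917
```

```bash
python3 - <<'E'
from mv import *
z,d,x=np.load("dz.npy");d=np.deg2rad(d)
for i in range(12):
    z-=.0002;go(x,-.007,z,0,d,.01,0,log=False);f=fz(4)
    if f[2]>-3.5: d=max(0,d-np.deg2rad(.3))
    if f[2]>-1: break
print("laid",z,np.rad2deg(d),f,pitch_seen())
open_jaws();wait(.15);b=fz(6);mb=fp()[1];print("free bias",b,mb);gripper_close();wait(.2);print("regrip",fz(6)-b,fp()[1]-mb,current_grip_width(),pitch_seen())
m=camera_model("wrist");I=camera("wrist")[:,:,::-1];cv2.imwrite("pics/f1.png",I)
for n in("scene",): cv2.imwrite(f"pics/f1_{n}.png",camera(n)[:,:,::-1])
np.save("bed.npy",np.r_[z,d,x,b,mb]);print(current_time_s())
E
```

```text
laid 0.050300000000000004 0.4 [-0.84  2.46  1.9 ] -0.3487779329371519
free bias [ 0.55 -0.16  0.29] [-0.02 -0.    0.  ]
regrip [-0.55 -0.19  1.43] [ 0.06  0.04 -0.04] 0.12377168058113487 -0.22373727055138037
34.9917
```

Laid flat and regripped cleanly. Next I draw it sideways to the fence in small steps.

```bash
python3 - <<'E'
from mv import *
q=np.load("bed.npy");z,d,x=q[:3];b,mb=q[3:6],q[6:9]
z+=.0001;y=-.007;hit=False
while y<.006:
    y+=.001 if y<-.0035 else .0004
    go(x,y,z,0,d,.03,0,log=False);f=fz(3)-b;m=fp()[1]-mb
    print(f"y{y*1e3:.1f}",f,m)
    if f[1]<-5: hit=True;break
print(hit,current_time_s());np.save("yc.npy",[y,z])
E
```

```text
y-6.0 [-1.34 -2.18  1.94] [-0.34  0.08 -0.26]
y-5.0 [-0.83 -3.31  1.5 ] [-0.5   0.02 -0.34]
y-4.0 [-0.03 -3.59  2.04] [-0.54 -0.13 -0.43]
y-3.0 [ 0.03 -3.83  2.97] [-0.51 -0.19 -0.4 ]
y-2.6 [ 0.53 -4.    3.24] [-0.59 -0.29 -0.47]
y-2.2 [ 0.85 -4.99  3.74] [-0.69 -0.35 -0.46]
y-1.8 [ 0.42 -4.67  4.84] [-0.71 -0.4  -0.51]
y-1.4 [ 0.65 -4.19  5.09] [-0.75 -0.37 -0.44]
y-1.0 [ 0.35 -4.74  5.04] [-0.82 -0.4  -0.48]
y-0.6 [ 0.57 -4.48  4.59] [-0.78 -0.39 -0.51]
y-0.2 [ 0.47 -4.26  5.24] [-0.82 -0.31 -0.5 ]
y0.2 [-0.06 -4.71  5.11] [-0.74 -0.39 -0.49]
y0.6 [ 0.1  -4.98  4.91] [-0.85 -0.37 -0.48]
y1.0 [-0.12 -4.89  4.78] [-0.74 -0.28 -0.45]
y1.4 [ 0.19 -5.34  4.63] [-0.83 -0.29 -0.47]
True 39.4917
```

```bash
python3 - <<'E'
from mv import *
q=np.load("bed.npy");z,d,x=q[:3];b,mb=q[3:6],q[6:9];y,z=np.load("yc.npy")
z+=.00025;hit=False
while y<.008:
    y+=.0005
    go(x,y,z,0,d,.03,0,log=False);f=fz(2)-b;m=fp()[1]-mb
    print(f"y{y*1e3:.1f}",f,m[2])
    if f[1]<-8.5: hit=True;break
print(hit,current_time_s());np.save("yc.npy",[y,z])
I=camera("wrist")[:,:,::-1];cv2.imwrite("pics/f2w.png",I);S=camera("scene")[:,:,::-1];cv2.imwrite("pics/f2s.png",S)
cv2.imwrite("pics/f2.png",np.hstack([cv2.resize(S[130:300,230:400],(500,500),interpolation=2),cv2.resize(I[:300,150:400],(300,360))[:].copy() if 0 else cv2.copyMakeBorder(cv2.resize(I[:300,120:400],(300,321)),0,179,0,0,0)]))
E
```

```text
y1.9 [-0.08 -5.    4.17] -0.6057044953156866
y2.4 [ 0.23 -7.03  2.87] -0.6797621940510491
y2.9 [-0.51 -7.75  3.23] -0.7301619056039493
y3.4 [-0.27 -7.38  3.06] -0.8009138350863236
y3.9 [-0.32 -7.37  2.85] -0.8756570233321657
y4.4 [-0.89 -8.05  2.59] -0.929402231320176
y4.9 [-0.5  -9.38  2.93] -0.9606325205138294
True 41.475
```

View pics/f2.png

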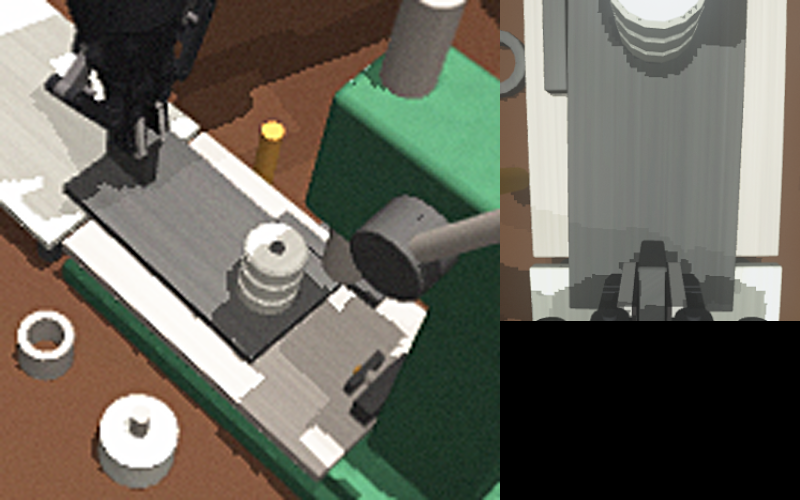

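The scene crop shows the plate lying along the fence at about (300,250), with the piston upright and the pad still some way ahead at (365,375). Next I measure the plate's yaw against the bed from the wrist picture.

```bash
cat >> mv.py <<'E'
def yaw_seen(I=None):
    m=camera_model("wrist")
    if I is None:I=camera("wrist")[:,:,::-1]
    k=280/300
    n=lambda u,v:(120+(u-500)*k,v*k)
    def w(a,b,z):
        p,v=edge(I,a,b,3);q=plane(m,[p+v*20*np.sign(-v[1]),p-v*20*np.sign(-v[1])],z);d=q[0]-q[1]
        return np.rad2deg(np.arctan2(d[1],d[0])),q.mean(0)
    o={}
    for nm,a,b,z in (("plL",n(569,120),n(570,250),.06),("plR",n(746,20),n(735,260),.06),("bedR",n(788,20),n(781,220),.05),("bedL",n(528,80),n(531,240),.05)):
        t,c=w(a,b,z);y=R.from_euler('z',-YP).apply(c-E0)[1];o[nm]=(round(t,2),round(y*1e3,1))
    return o
E
python3 - <<'E'
from mv import *
print(yaw_seen(cv2.imread("pics/f2w.png")),fp(),np.rad2deg(R.from_rotvec(current_eef_rot()).as_euler('zyx')))
E
```

```text
{'plL': (np.float64(92.83), np.float64(46.2)), 'plR': (np.float64(93.24), np.float64(-44.3)), 'bedR': (np.float64(94.51), np.float64(-69.6)), 'bedL': (np.float64(94.47), np.float64(69.5))} (array([-0.42, -9.17,  3.33]), array([-1.5 , -0.18, -1.02])) [ -94.25   -0.5  -169.69]
```

```bash
python3 - <<'E'
from mv import *
q=np.load("bed.npy");z,d,x=q[:3];b,mb=q[3:6],q[6:9];y,z=np.load("yc.npy")
go(x,.0015,z,np.deg2rad(.5),d,.03,.05);print(yaw_seen(),fz(3)-b)
go(x,.002,z,np.deg2rad(.8),d,.03,.05);print(yaw_seen(),fz(3)-b,current_time_s())
E
```

```text
n155.0 y1.5 z50.65 yaw0.5 p0.40 F [-0.16 -3.56  5.55] M [-0.47 -0.27 -0.48] t41.93
{'plL': (np.float64(94.09), np.float64(44.9)), 'plR': (np.float64(94.34), np.float64(-44.9)), 'bedR': (np.float64(94.67), np.float64(-69.7)), 'bedL': (np.float64(93.81), np.float64(69.1))} [-0.51 -2.92  5.11]
n155.0 y2.0 z50.65 yaw0.8 p0.40 F [-0.05 -2.53  6.31] M [-0.4  -0.26 -0.64] t42.33
{'plL': (np.float64(94.44), np.float64(45.0)), 'plR': (np.float64(94.37), np.float64(-44.9)), 'bedR': (np.float64(94.7), np.float64(-69.7)), 'bedL': (np.float64(94.29), np.float64(69.3))} [-0.43 -3.    5.63] 42.4333
```

```bash
python3 - <<'E'
from mv import *
q=np.load("bed.npy");d,x=q[1:3];b=q[3:6];y,z=.002,float(np.load("yc.npy")[1])+.0001;w=np.deg2rad(.8)
fr=[];hit=False
while x<.2145:
    x+=.005 if x<.1825 else .0008
    go(x,y,z,w,d,.03,0,log=False);f=fz(2)-b
    if len(fr)%4==0 or f[0]<-5: print(f"x{x*1e3:.1f} y{y*1e3:.1f}",f)
    fr.append(f[0])
    if f[0]<np.median(fr)-3.5: hit=True;break
    if f[1]>-2: y+=.0002
    if f[1]<-7: y-=.0002
    if f[2]>6: z+=.00008
print(hit,x,np.median(fr),f,current_time_s());np.save("px.npy",[x,y,z,w,d,np.median(fr)]);print(yaw_seen())
E
```

```text
x160.0 y2.0 [-4.89 -2.99  5.1 ]
x165.0 y2.0 [-5.09 -2.95  5.2 ]
x170.0 y2.0 [-5.17 -2.93  4.82]
x180.0 y2.0 [-4.25 -3.71  5.24]
x185.0 y2.0 [-5.13 -2.88  5.09]
x185.8 y2.0 [-6.67 -2.68  4.83]
x186.6 y2.0 [-6.3  -2.94  5.18]
x187.4 y2.0 [-5.84 -2.51  4.75]
x188.2 y2.0 [-6.71 -2.56  4.83]
x189.0 y2.0 [-6.78 -2.99  5.21]
x189.8 y2.0 [-6.31 -2.77  5.3 ]
x190.6 y2.0 [-6.36 -2.63  5.17]
x191.4 y2.0 [-6.5  -3.53  5.34]
x192.2 y2.0 [-6.21 -2.9   4.99]
x193.0 y2.0 [-6.33 -2.6   5.19]
x193.8 y2.0 [-7.17 -3.87  5.36]
x194.6 y2.0 [-6.41 -2.96  5.2 ]
x195.4 y2.0 [-6.59 -2.74  5.79]
x196.2 y2.0 [-6.49 -3.03  5.55]
x197.0 y2.0 [-6.26 -2.65  5.23]
x197.8 y2.0 [-5.9  -2.49  5.81]
x198.6 y2.0 [-6.87 -2.97  4.8 ]
x199.4 y2.0 [-6.88 -2.94  5.32]
x200.2 y2.0 [-7.09 -2.7   5.16]
x201.0 y2.0 [-6.47 -3.02  5.3 ]
x201.8 y2.0 [-6.09 -2.93  5.18]
x202.6 y2.0 [-6.78 -3.72  5.13]
x203.4 y2.0 [-6.73 -3.58  5.36]
x204.2 y2.0 [-6.32 -2.91  5.39]
x205.0 y2.0 [-6.48 -3.03  5.08]
x205.8 y2.0 [-6.01 -2.8   5.11]
x206.6 y2.0 [-7.   -2.46  5.13]
x207.4 y2.0 [-6.87 -3.33  5.67]
x208.2 y2.0 [-7.29 -2.81  5.11]
x209.0 y2.0 [-8.46 -3.12  4.79]
x209.8 y2.0 [-10.75  -2.9    5.42]
True 0.20979999999999988 -6.473278985938902 [-10.75  -2.9    5.42] 53.3167
{'plL': (np.float64(94.19), np.float64(44.4)), 'plR': (np.float64(94.66), np.float64(-45.0)), 'bedR': (np.float64(95.06), np.float64(-69.8)), 'bedL': (np.float64(93.87), np.float64(68.6))}
```

```bash
python3 - <<'E'
from mv import *
b=np.load("bed.npy")[3:6];x,y,z,w,d,fr=np.load("px.npy")
z+=.00025;go(x,y,z,w,d,.03,0,log=False);f=fz(3)-b;print(f)
for i in range(7):
    if f[0]<-11: break
    x+=.0005;go(x,y,z,w,d,.03,0,log=False);f=fz(3)-b;print(x,f)
t=current_time_s()
for i in range(4): wait(.25);print((fz(2)-b).round(1))
wait(.1);print(current_time_s()-t,yaw_seen(),current_time_s());np.save("px.npy",[x,y,z,w,d,fr])
E
```

```text
[-9.87 -3.19  4.35]
0.21029999999999988 [-11.7   -3.4    4.93]
[-11.5  -2.8   5.2]
[-11.3  -2.6   5.4]
[-11.   -2.9   4.7]
[-11.2  -2.4   4.4]
1.2332999999999998 {'plL': (np.float64(94.16), np.float64(44.4)), 'plR': (np.float64(94.72), np.float64(-45.0)), 'bedR': (np.float64(95.04), np.float64(-69.8)), 'bedL': (np.float64(93.83), np.float64(68.6))} 55.25
```

```bash
python3 - <<'E'
from mv import *
b=np.load("bed.npy")[3:6];x,y,z,w,d,fr=np.load("px.npy");f=fz(2)-b
for i in range(5):
    if f[0]<-13.8: break
    x+=.0004;go(x,y,z,w,d,.03,0,log=False);f=fz(2)-b;print(x,f)
for i in range(4): wait(.27);print((fz(2)-b).round(1))
open_jaws();wait(.1);print("open",current_grip_width(),fz(3)-b,yaw_seen(),current_time_s())
p=current_tcp_pos();zt=R.from_rotvec(current_eef_rot()).apply([0,0,1])
line_to(p-.06*zt,None,.15)
cv2.imwrite("pics/e_w.png",camera("wrist")[:,:,::-1]);I=cv2.imread("pics/e_w.png")
S=camera("scene")[:,:,::-1];D=camera("side")[:,:,::-1]
cv2.imwrite("pics/e.png",np.hstack([cv2.resize(S[130:320,230:420],(400,400),interpolation=2),cv2.resize(I,(400,300)).copy() if 0 else cv2.copyMakeBorder(cv2.resize(I,(400,300)),0,100,0,0,0)]));print(current_time_s())
E
```

```text
0.2106999999999999 [-12.85  -3.11   4.63]
0.2110999999999999 [-13.45  -2.68   5.17]
0.2114999999999999 [-14.72  -2.35   5.02]
[-14.1  -2.3   4.7]
[-14.   -2.5   4.8]
[-14.   -2.3   5.2]
[-13.9  -2.    5.3]
open 0.9965720051647368 [ 0.12 -0.23  0.07] {'plL': (np.float64(94.39), np.float64(44.3)), 'plR': (np.float64(94.67), np.float64(-44.9)), 'bedR': (np.float64(95.22), np.float64(-70.3)), 'bedL': (np.float64(94.13), np.float64(68.7))} 58.25
58.95
```

View pics/e.png

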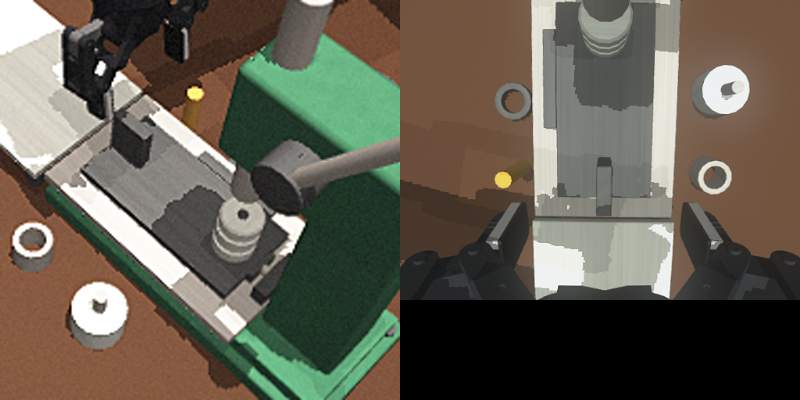

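The plate lies flat along the fence with its nose at the stop pad. The piston stands upright under the ram, the gripper is clear, and the other parts are where they were. I hand the job in.

```bash
python3 - <<'E'
from station import *
close_job();print(current_time_s())
E
```

```text
the job is handed in; nothing more can be done
the job is handed in; nothing more can be done
```

I slid the carrier over the step, laid it flat on the bed, drew it to the side fence and pushed it along to the back stop. I then released it and handed the job in at about 59 s.

**What the last checks showed**
- **Position:** the plate's edges read 94.4° and 94.7° against about 94.5° for the bed. Its left edge read y ≈ 44–45 mm, against the fence at 45 mm.
- **Stop:** I felt the pad at about x = 208 mm by the commanded nose position.
- **Scene:** the last picture shows the plate flat at the stop, the piston upright under the ram and the other parts in view unmoved.

**What went less well**
- **First try at the step:** the plate slipped in the fixed grip, and its nose touched the step at about 17 N, below the 35 N ramming limit. I backed off, regripped and crossed without touching. The plate then rested across the step for about 0.9 s with its tail down.
- **Sideways draw:** I overshot at the fence (about 9 N), which turned the plate about 1.4°. I corrected it before the final push.
- **Final push:** the wrist read about 11 N for 1.2 s, then about 14 N for another 1.2 s. Sliding friction was about 6.5 N, so I estimate the push on the pad itself was about 5–14 N; I could not measure it directly.

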